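Show the printed pot to the inspection camera

ROBOT

A 6-joint arm with a two-finger parallel gripper is mounted at the origin on the work surface. World frame = base frame: x ahead of the robot, y to its left, z up, the work surface at z = 0. Lengths are in mm, angles in rad, forces in N, time in s.
With the tool pointing down it reaches from about 350 to 975 mm from the base axis. Payload 7.1 kg.
Tool frame: the origin (TCP) lies on the front face of the gripper's body, between the roots of the fingers; the fingertips stand 80 mm ahead of it and the grasp point (between the pads) lies 61 mm ahead of it (env.tips_ahead is the distance from the TCP to the fingertips, in mm); z points along the fingers, y is the line along which they close (so a half turn about z gives the same grasp; the last joint's range is limited). The gripper opens to 88 mm and grips with 3 to 60 N. Pads are 20 mm wide; open, the fingers measure 115 mm over their backs; the gripper's body (75 mm by 178 mm) begins 61 mm behind the grasp point.
Start: joints at [1.236, 0.423, 1.63, -0, 1.089, -0.019], TCP at [194.079, 594.087, 302.675] pointing down, gripper open.
Joint ranges: [-3, 3], [-0.9, 2.11], [0.09, 2.58], [-1.31, 4.45], [0.11, 2.69], [-2.54, 2.54]. Speed limits (rad/s): [2.39, 2.39, 3.01, 3.14, 3.14, 3.14].

INTERFACE

Orientations are given as a unit quaternion [x, y, z, w].
In Python, from station import env, set_gripper, viewer, workorder gives the robot as it stands. Calls block until the motion is done:
- env.reach(position, orientation): joint-space move of the TCP to a pose.
- env.move_l(position, rot=None, rate=150, f_stop=None): straight line of the TCP; rot=None keeps the orientation; rate is the mean speed in mm/s. With f_stop (N) it stops when the force on the tool has changed by that much, and returns True; else False.
- env.move_joints(angles): joint-space move.
- set_gripper(opening): finger opening in mm; the grip force is fixed at half the most; returns when the fingers have stopped.
- env.hold(seconds).
- env.ik(position, orientation): joint angles nearest the present ones, or None.
- env.read_state(): the state.
- viewer.camera(name): name is "scene" or "top" or "wrist"; returns the picture (400x640x3 uint8, blue, green, red); there is no depth.
- viewer.camera_params(name): a dict with "fx", "fy", "cx", "cy" (pixels), "dist" ([k1, k2, p1, p2, k3] as OpenCV has them; the pictures are not rectified), "pose" (4x4, takes a point from camera to world coordinates); the wrist camera has in their place "tool_from_camera" (4x4, takes a point from camera to tool coordinates, whose origin is the TCP and whose axes are the flange's). Camera axes: x right, y up, looking along -z (the intrinsics and any distortion apply to the point x, -y, -z); pixel columns grow to the right and rows downward; lengths in mm; the calibration is good to about 2 mm. A picture is of the moment at which its call begins: read the wrist's pose just before it. camera_params takes no time and is no camera call.
A pose or a line that the arm cannot do raises env.IKError and nothing moves.
- workorder.sign_off(): hands the job in; it is judged then, once.
The state is a dict: "time_s": time; "qpos": joint angles; "dq": joint speeds; "tau": joint torques, N m; "tool_pos": TCP position; "orientation": TCP orientation; "force": force on the tool from outside, world axes, zero at the start; "wrist_torque": the same for the moment, N m; "width": finger opening in mm; "grip_force": force on a finger pad.
Only numpy, scipy, OpenCV 4.12 (cv2) and the standard library are available. Lean on these libraries where they do the work, as an engineer would, in place of code of your own. Each camera call takes 0.05 s, during which the arm holds its last target. There are 200 camera calls.

TASK

The square yellow printed pot stands mouth-down on the bench: turn it over so that it first stands mouth-up on the bench, then lift it and hold it mouth-up and level in the air for the inspection camera, its middle straight in front of the lens at lens height and about 15 cm from the lens glass. Finish while still holding it there, still and clear of everything but the gripper; do not put it down. Leave the other things on the bench where they are.

Things in the scene. Friction and masses are not known exactly. Their poses are not given: they have to be found in the camera images.
- pot: loose yellow printed pot, a square box open at one end: 52 x 52 mm outside, 60 mm from underside to rim, flat walls and floor 4 mm thick, about 90 g. Origin: centre of the outside of its closed bottom; z points from the bottom out of the mouth (down at the start), x and y are square to its flat sides. Does not roll on its side; grip it across two facing sides
- pot_mid (a point): middle of the pot, on its axis, 30 mm from the bottom and from the rim; axes as the pot's
- lens (a point): centre of the lens glass of the inspection camera, a white 46 mm cube with a black 36 mm wide lens barrel. x points from the glass into the camera, so in front is along -x; y is level, to the left seen from the robot; z is up. Lens height differs from run to run (0.16 to 0.22 m above the bench) but stays put
- camera: fixed stand of the inspection camera, left of the pot and farther from the robot: grey foot 120 x 100 x 12 mm, 18 mm steel column 300 mm high. Origin on the bench 22 mm behind the lens glass; the foot reaches from 30 mm before the origin to 90 mm behind it, the column is 45 mm behind it; -x is the way the camera looks
- table: the wooden bench, its top at z = 0
- screwdriver: bystander, leave alone: screwdriver with a yellow handle, lying on the bench on the left
- cutters: bystander, leave alone: small flush cutters with two black grips, 145 mm long, 12 mm high, lying on the bench on the left
- rule: bystander, leave alone: flat steel rule, 200 x 26 x 4 mm, lying on the bench on the right
- spool_ring: bystander, leave alone: yellow printed ring, 60 mm across, 14 mm high, flat on the bench on the right
- bracket: bystander, leave alone: yellow printed L-bracket, 60 x 30 mm, 30 mm high, on the bench beyond the pot
- glue: bystander, leave alone: small white bottle, 44 mm across, 100 mm high, standing on the bench on the left

How it is judged (in metres and radians):
On the way, in this order (a step that is already met when the one before it is completed fails the run):
1. the pot stands mouth-up on the bench (angle between pot's own z axis and vertical below 0.12 rad and height (world z) of pot below 0.008 m and linear speed of pot below 0.03 m/s), for 0.2 s.
2. the pot is lifted clear of the bench in the gripper, mouth-up (angle between pot's own z axis and vertical below 0.35 rad and height (world z) of pot above 0.04 m and contact force between the fingers and pot above 1 N and contact force between pot and table below 0.1 N), for 0.2 s.
At the end, for the whole second after the job is handed in: the gripper holds the pot, mouth-up within 8 degrees of level, its middle within 25 mm sideways and in height of the lens axis and 10 to 20 cm in front of the lens glass, still (under 20 mm/s and 0.12 rad/s), touching neither the bench, the camera nor any bystander (angle between pot's own z axis and vertical below 0.14 rad and x of pot_mid in the frame of lens between -0.2 and -0.1 m and y of pot_mid in the frame of lens between -0.025 and 0.025 m and z of pot_mid in the frame of lens between -0.025 and 0.025 m and height (world z) of pot above 0.07 m and linear speed of pot below 0.02 m/s and angular speed of pot below 0.12 rad/s and contact force between the fingers and pot above 1 N and contact force between pot and table below 0.2 N and contact force between pot and camera below 0.2 N and contact force between pot and screwdriver below 0.2 N and contact force between pot and cutters below 0.2 N and contact force between pot and rule below 0.2 N and contact force between pot and spool_ring below 0.2 N and contact force between pot and bracket below 0.2 N and contact force between pot and glue below 0.2 N); the arm keeps its last pose, push and grip.
It fails at once if a bystander was disturbed (moved more than 25 mm) (distance of any of screwdriver, cutters, rule, spool_ring, bracket, glue from where it was at the start of the episode above 0.025 m).
It also fails if it takes over 72 s, if anything falls off the work surface, if the arm or the gripper's body presses on something with over 40 N, if the wrist force passes 120 N, or if a joint passes its speed limit or range.

## Working session

There is one attempt and no reset: what is moved stays moved. The work goes in short steps, each a Python script; the robot and the scene stay as the last script left them, time stands still between calls to the robot, and variables do not carry over. Pictures are saved under pics/ and viewed, at most 10 in all, crops included, and the job is handed in when it is done.

```bash
ls; mkdir -p pics; python3 - <<'E'
from station import env,viewer
import cv2
for n in ("scene","top"):
    cv2.imwrite(f"pics/{n}0.png",viewer.camera(n)); p=viewer.camera_params(n); print(n,p)
print(viewer.camera_params("wrist")); print(env.read_state())
E
```

```text
pics
scene {'fx': 370.1364913822028, 'fy': 370.1364913822028, 'cx': 310.3891276490808, 'cy': 200.47504928221522, 'dist': array([-0.02534927,  0.        ,  0.        ,  0.        ,  0.        ]), 'pose': array([[ 8.49170161e-01, -3.18349883e-01,  4.21382711e-01,
         1.12450782e+03],
       [ 5.27954413e-01,  4.91780114e-01, -6.92399059e-01,
        -8.82783008e+02],
       [ 1.31975219e-02,  8.10435483e-01,  5.85679224e-01,
         9.17885411e+02],
       [ 0.00000000e+00,  0.00000000e+00,  0.00000000e+00,
         1.00000000e+00]])}
top {'fx': 411.0808732669236, 'fy': 411.0808732669236, 'cx': 325.7806332070859, 'cy': 195.3214699644817, 'dist': array([-0.08173837,  0.        ,  0.        ,  0.        ,  0.        ]), 'pose': array([[ 9.94079588e-03,  9.77870571e-01, -2.08974465e-01,
         3.27553105e+02],
       [-9.99944442e-01,  8.98847239e-03, -5.50632331e-03,
         6.63996776e+01],
       [-3.50611030e-03,  2.09017593e-01,  9.77905595e-01,
         1.27653914e+03],
       [ 0.00000000e+00,  0.00000000e+00,  0.00000000e+00,
         1.00000000e+00]])}
{'fx': 278.2925506
[... 533 characters left out ...]
1, 'qpos': array([ 1.23600122e+00,  4.23766151e-01,  1.63057944e+00, -2.74021579e-05,
        1.08858442e+00, -1.90155271e-02]), 'dq': array([-1.51418127e-03, -1.87454324e-03, -2.73322756e-03, -3.60705034e-05,
        2.47232746e-03, -6.36470256e-04]), 'tau': array([ 2.82981182e-04, -5.45613062e+01, -2.74323320e+01,  6.45890110e-02,
        1.87487161e-02, -4.60790454e-05]), 'tool_pos': array([193.96552917, 593.74614033, 301.99168271]), 'orientation': array([ 1.57228281e-01,  9.87562059e-01, -6.60381023e-04, -1.05732167e-04]), 'force': array([-0.62212613,  0.23505843,  0.51791607]), 'wrist_torque': array([-0.01544413, -0.02282399,  0.02839203]), 'grip_force': 0.0, 'width': 88.11916954197167}
```

View pics/scene0.png

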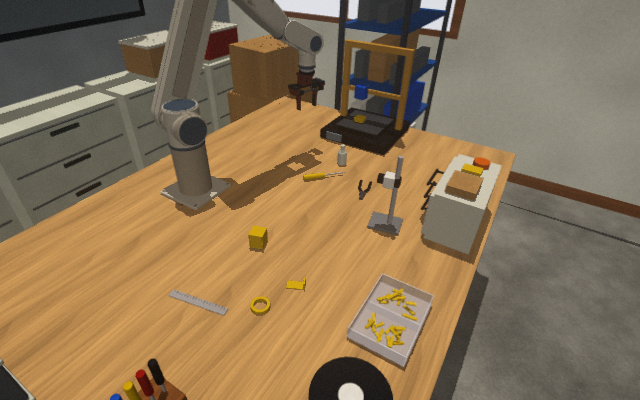

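View pics/top0.png

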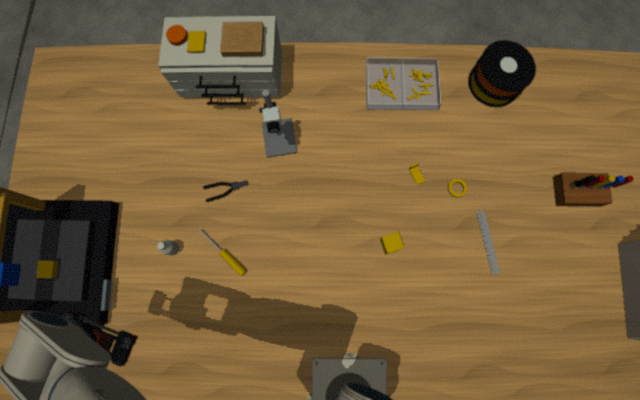

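```bash
cat > h.py <<'E'
import numpy as np, cv2
from scipy.spatial.transform import Rotation as R
from station import env,set_gripper,viewer,workorder
def rays(cam,px,T=None):
    p=viewer.camera_params(cam); K=np.array([[p['fx'],0,p['cx']],[0,p['fy'],p['cy']],[0,0,1]])
    u=cv2.undistortPoints(np.float64(px).reshape(-1,1,2),K,p['dist']).reshape(-1,2)
    T=p['pose'] if T is None else T
    d=np.c_[u[:,0],-u[:,1],-np.ones(len(u))]@T[:3,:3].T
    return T[:3,3],d
def plane(cam,px,z,T=None):
    o,d=rays(cam,px,T); return o+d*((z-o[2])/d[:,2])[:,None]
def tri(pa,pb,a="scene",b="top"):
    o1,d1=rays(a,[pa]);o2,d2=rays(b,[pb]);A=np.c_[d1[0],-d2[0]]
    s=np.linalg.lstsq(A,o2-o1,rcond=None)[0]
    q1,q2=o1+s[0]*d1[0],o2+s[1]*d2[0]; return (q1+q2)/2,np.linalg.norm(q1-q2)
def wristT():
    s=env.read_state();T=np.eye(4);T[:3,:3]=R.from_quat(s['orientation']).as_matrix();T[:3,3]=s['tool_pos']
    return T@viewer.camera_params("wrist")["tool_from_camera"]
def yellow(im,lo=(18,120,80),hi=(36,255,255)):
    return cv2.inRange(cv2.cvtColor(im,cv2.COLOR_BGR2HSV),lo,hi)
E
python3 - <<'E'
from h import *
t=cv2.imread("pics/top0.png");s=cv2.imread("pics/scene0.png")
f=lambda im,x,y,w,h,k:cv2.resize(im[y:y+h,x:x+w],None,fx=k,fy=k,interpolation=cv2.INTER_CUBIC)
a=np.hstack([f(t,250,85,50,75,8)[:600],f(s,365,150,50,75,8)[:600]]);cv2.imwrite("pics/c1.png",a)
hsv=cv2.cvtColor(t,cv2.COLOR_BGR2HSV);print(hsv[243,392],hsv[253,390])
b=np.hstack([f(t,370,225,45,40,8),f(s,235,215,45,40,8)]);cv2.imwrite("pics/c2.png",b)
print(plane("top",[(392,243)],60),plane("top",[(417,174),(457,188),(280,137),(296,153),(265,158)],10))
E
```

```text
[ 25 255 161] [ 21 165 136]
[[ 444.98053199 -124.23526941   60.        ]] [[ 670.59331952 -217.411653     10.        ]
 [ 625.90341515 -344.30359416   10.        ]
 [ 791.21668134  224.67857536   10.        ]
 [ 736.95778805  171.00726688   10.        ]
 [ 719.39823294  270.63229644   10.        ]]
```

View pics/c1.png

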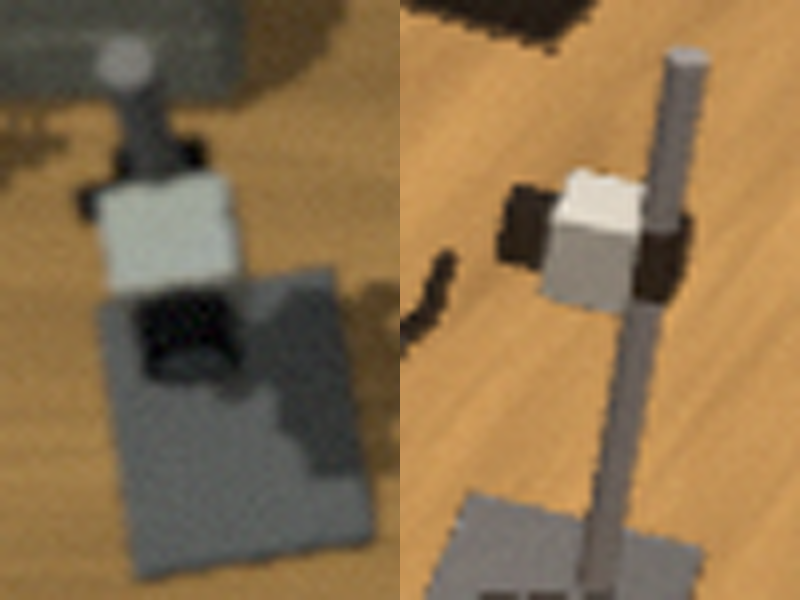

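View pics/c2.png

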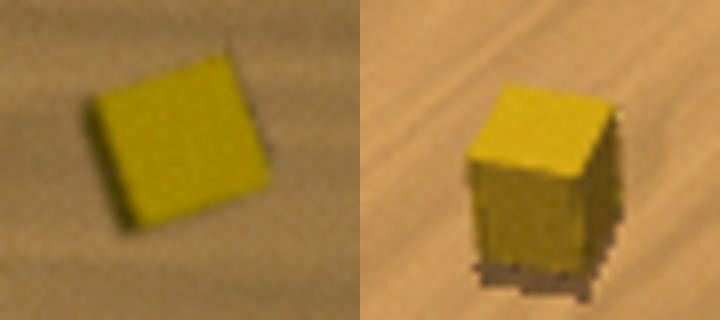

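c1: white camera head top-face corners and the lens barrel pointing to the robot are visible in both views; foot front edge at top px (267,157)–(296,152). c2: pot top face corners at top px (382.5,237.5), (398.5,231.9), (403.5,247.9), (387.3,253.5).

```bash
python3 - <<'E'
from h import *
S=[(386.9,171.3),(384.4,177.3),(394.8,179),(395.6,173.1)];T=[(263.8,121.3),(280,119.4),(278.1,107.3),(262.5,109.4)]
P=[tri(a,b) for a,b in zip(S,T)]
for q in P:print(q)
print("c",np.mean([q[0] for q in P],0))
f=plane("top",[(267.3,157.3),(296.5,152.5),(291.5,118.5),(262.5,123.8)],12);print(f)
ax=(f[3]-f[0]+f[2]-f[1])[:2];ax/=np.linalg.norm(ax);e=(f[0]-f[1])[:2];e/=np.linalg.norm(e);print("axis yaw",np.degrees(np.arctan2(ax[1],ax[0])),np.degrees(np.arctan2(-e[0],e[1])))
yaw=np.arctan2(ax[1],ax[0]);d=np.array([np.cos(yaw),np.sin(yaw)]);print("lens xy from foot",(f[0]+f[1])[:2]/2+8*d)
c=plane("top",[(382.5,237.5),(398.5,231.9),(403.5,247.9),(387.3,253.5)],60);print(c,c.mean(0))
print([ (np.linalg.norm(c[i]-c[i-1]),np.degrees(np.arctan2(*(c[i]-c[i-1])[1::-1]))) for i in range(4)])
# refine by mask
im=cv2.imread("pics/top0.png");hsv=cv2.cvtColor(im,cv2.COLOR_BGR2HSV);m=cv2.inRange(hsv,(22,200,120),(35,255,255))
cs=cv2.findContours(m[215:270,365:420],cv2.RETR_EXTERNAL,2)[0];k=max(cs,key=cv2.contourArea);r=cv2.minAreaRect(k);print(r)
print(plane("top",[(r[0][0]+365,r[0][1]+215)],60))
for yw in (0,20,-20):
  for r_ in (480,600,700):
    for pit in (55,35,0,-35,-55):pass
E
```

```text
(array([760.30346317, 245.11851948, 220.76952377]), np.float64(1.83907828739889))
(array([767.51524588, 201.46804254, 220.15118798]), np.float64(4.371155145171258))
(array([803.22329332, 208.11646036, 221.67334324]), np.float64(5.381324528008225))
(array([793.32070866, 249.23052506, 222.69423245]), np.float64(0.9961534063849622))
c [781.09067776 225.98338686 221.32207186]
[[721.18042133 262.97783573  12.        ]
 [738.01079373 169.27342868  12.        ]
 [855.13036663 188.84529757  12.        ]
 [836.05374855 283.72608793  12.        ]]
axis yaw 9.859461335589069 10.182401527808002
lens xy from foot [737.47745333 217.49548868]
[[ 461.10959404  -96.29712158   60.        ]
 [ 478.15225582 -144.35847869   60.        ]
 [ 430.70355328 -158.06908279   60.        ]
 [ 413.94207487 -109.71135412   60.        ]] [ 445.9768695 -127.1090093   60.       ]
[(np.float64(49.03790879872307), np.float64(15.875516080492343)), (np.float64(50.99359144359899), np.float64(-70.47538281076586)), (np.float64(49.389877887596235), np.float64(-163.88301411046277)), (np.float64(51.180241106942574), np.float64(109.11704582401369))]
((27.55000114440918, 27.150001525878906), (17.708751678466797, 17.39252471923828), 71.56504821777344)
[[ 447.50942287 -125.92252653   60.        ]]
```

```bash
cat >> h.py <<'E'
def pose(g,psi,th,var=1,back=61):
    """TCP pose for grasp point g, heading psi (deg), pitch th below horizontal (deg; 90 down, >90 leaning back)"""
    p,t=np.radians([psi,th]); z=np.array([np.cos(p)*np.cos(t),np.sin(p)*np.cos(t),-np.sin(t)])
    y=var*np.array([-np.sin(p),np.cos(p),0]); M=np.c_[np.cross(y,z),y,z]
    return np.asarray(g,float)-back*z, R.from_matrix(M).as_quat()
E
python3 - <<'E'
from h import *
def t(lbl,g,psi,th):
  for v in (1,-1):
    q=env.ik(*pose(g,psi,th,v)); print(lbl,g,psi,th,v,None if q is None else np.round(q,2))
for psi in (17.5,-72.5,107.5,-162.5):
  for z in (30,110): t("pick",(446,-126,z),psi,125)
for th in(35,25):
  for g,psi in (((446,-126,26),17.5),((520,0,26),0),((600,0,26),0),((520,0,100),0)): t("place",g,psi,th)
for psi in (0,): 
  for th in(125,80): t("pick2",(520,0,26),psi,th)
for psi in (10,40,-20,-80): t("final",(590,192,198),psi,35)
E
```

```text
pick (446, -126, 30) 17.5 125 1 [-0.14  0.78  1.75 -0.27  1.18 -1.84]
pick (446, -126, 30) 17.5 125 -1 [-0.14  0.78  1.75 -0.27  1.18  1.3 ]
pick (446, -126, 110) 17.5 125 1 [-0.14  0.65  1.75 -0.26  1.31 -1.88]
pick (446, -126, 110) 17.5 125 -1 [-0.14  0.65  1.75 -0.26  1.31  1.26]
pick (446, -126, 30) -72.5 125 1 [-0.54  0.76  1.84  0.45  1.07 -1.17]
pick (446, -126, 30) -72.5 125 -1 [-0.54  0.76  1.84  0.45  1.07  1.97]
pick (446, -126, 110) -72.5 125 1 [-0.54  0.61  1.84  0.42  1.2  -1.1 ]
pick (446, -126, 110) -72.5 125 -1 [-0.54  0.61  1.84  0.42  1.2   2.04]
pick (446, -126, 30) 107.5 125 1 None
pick (446, -126, 30) 107.5 125 -1 None
pick (446, -126, 110) 107.5 125 1 [ 0.05  0.46  2.22 -1.17  0.65 -2.37]
pick (446, -126, 110) 107.5 125 -1 [ 0.05  0.46  2.22 -1.17  0.65  0.77]
pick (446, -126, 30) -162.5 125 1 [-0.59  0.65  2.34  2.06  0.53 -1.35]
pick (446, -126, 30) -162.5 125 -1 [-0.59  0.65  2.34  2.06  0.53  1.8 ]
pick (446, -126, 110) -162.5 125 1 [-0.59  0.42  2.34  1.64  0.46 -0.87]
pick (446, -126, 110) -162.5 125 -1 [-0.59  0.42  2.34  1.64  0.46  2.27]
place (446, -1
[... 1079 characters left out ...]
  0.86  1.57 -0.01  1.33 -1.58]
pick2 (520, 0, 26) 0 125 -1 [-0.02  0.86  1.57 -0.01  1.33  1.56]
pick2 (520, 0, 26) 0 80 1 [-0.03  0.6   2.07  0.01  0.3  -1.61]
pick2 (520, 0, 26) 0 80 -1 [-0.03  0.6   2.07  0.01  0.3   1.53]
final (590, 192, 198) 10 35 1 [0.37 0.41 2.24 3.49 0.48 1.37]
final (590, 192, 198) 10 35 -1 [ 0.37  0.41  2.24  3.49  0.48 -1.77]
final (590, 192, 198) 40 35 1 [0.07 0.43 2.19 2.11 0.6  2.12]
final (590, 192, 198) 40 35 -1 [ 0.07  0.43  2.19  2.11  0.6  -1.02]
final (590, 192, 198) -20 35 1 None
final (590, 192, 198) -20 35 -1 None
final (590, 192, 198) -80 35 1 [ 0.64  0.72  1.54 -0.82  1.49  0.81]
final (590, 192, 198) -80 35 -1 [ 0.64  0.72  1.54 -0.82  1.49 -2.33]
```

```bash
python3 - <<'E'
from h import *
g=(446.5,-126.5,31); psi=17.3
env.reach(*pose(g,psi,125,-1,back=190))
T=wristT();im=viewer.camera("wrist");cv2.imwrite("pics/w1.png",im)
m=yellow(im,(22,180,90));k=max(cv2.findContours(m,cv2.RETR_EXTERNAL,2)[0],key=cv2.contourArea);r=cv2.minAreaRect(k);print(r,cv2.contourArea(k))
print(plane("wrist",cv2.boxPoints(r),60,T),plane("wrist",[r[0]],60,T))
print(env.read_state()['time_s'])
E
```

```text
((322.5, 194.5), (75.0, 55.0), 90.0) 3807.5
[[ 516.52814163  -83.83723124   60.        ]
 [ 528.43493173 -122.04010619   60.        ]
 [ 433.63480666 -160.30563968   60.        ]
 [ 417.11102074 -107.16134452   60.        ]] [[ 481.86004719 -115.81577336   60.        ]]
2.8917
```

View pics/w1.png

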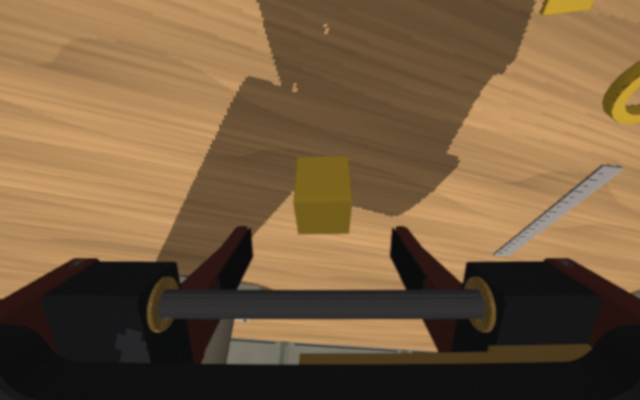

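The pot is centred between the fingers (cols 295–351; top face rows ~203–233, +h side face above), edges square to the image; proceed to grasp.

```bash
python3 - <<'E'
from h import *
g=np.array((446.5,-126.5,31.)); psi=17.3
p=plane("wrist",[(322,203),(323,233)],60,wristT());c=p.mean(0);print(p,c)
if np.linalg.norm(c[:2]-g[:2])<10: g[:2]=(c[:2]+g[:2])/2
print(g)
print(env.move_l(pose(g,psi,125,-1)[0],rate=120,f_stop=12))
set_gripper(40); s=env.read_state();print(s['width'],s['grip_force'],s['force'],s['time_s'])
h=g+[0,0,150]
env.move_l(pose(h,psi,125,-1)[0],rate=150)
q=env.ik(*pose((520,0,180),0,35,-1));print(q)
env.move_joints(q)
s=env.read_state();print(s['qpos'],s['width'],s['time_s'])
cv2.imwrite("pics/s2.png",cv2.resize(viewer.camera("scene")[100:300,180:440],None,fx=2.5,fy=2.5))
E
```

```text
[[ 470.64247766 -118.95798987   60.        ]
 [ 423.75378219 -134.82027844   60.        ]] [ 447.19812993 -126.88913415   60.        ]
[ 446.84906496 -126.69456708   31.        ]
False
52.21904867667253 29.844046756625175 [-0.42301137  0.30267288  0.52533213] 4.7583
[-0.04222334  0.39044832  2.45507135  3.08547097  0.66420374 -1.55081602]
[-0.04221115  0.39056345  2.45455043  3.08505313  0.66434496 -1.55053025] 52.1706026852975 8.7167
```

View pics/s2.png

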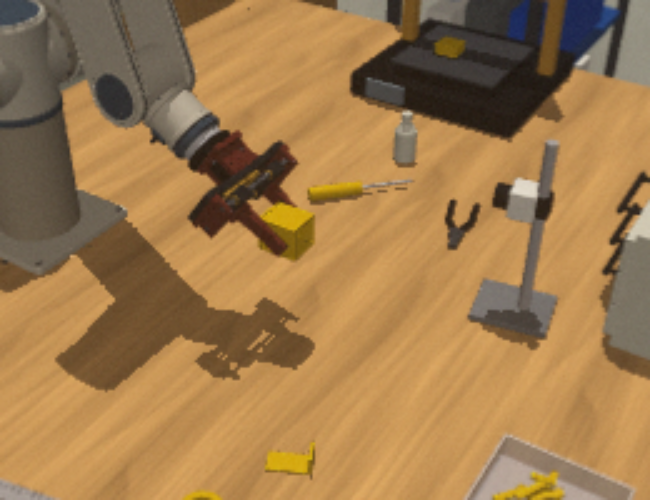

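The pot is held level on its side, mouth forward, clear of everything. Lay it down, regrasp, turn again.

```bash
python3 - <<'E'
from h import *
st=env.read_state
env.move_l(pose((520,0,45),0,35,-1)[0],rate=120)
print(env.move_l(pose((520,0,22),0,35,-1)[0],rate=25,f_stop=5))
s=st();tz=R.from_quat(s['orientation']).apply([0,0,61]);print("grasp pt",s['tool_pos']+tz,s['force'])
set_gripper(86)
env.move_l(pose((520,0,28),0,35,-1,back=190)[0],rate=150)
q=env.ik(*pose((520,0,28),0,125,-1,back=190));print(q,st()['qpos'])
# go up first so the swing is clear
env.move_l(st()['tool_pos']+[0,0,80],rate=200)
env.move_joints(env.ik(*pose((520,0,28),0,125,-1,back=190)))
T=wristT();im=viewer.camera("wrist");cv2.imwrite("pics/w3.png",im);print(st()['time_s'],st()['qpos'])
np.save("T3.npy",T)
E
```

```text
True
grasp pt [ 5.20120616e+02 -2.69405977e-01  2.51668408e+01] [-0.18612519  0.30409228  3.62990499]Traceback (most recent call last):
  File "<stdin>", line 7, in <module>
station.IKError: the arm cannot follow that straight line within its joint ranges
```

```bash
python3 - <<'E'
from h import *
st=env.read_state
env.move_l(st()['tool_pos']+[-10,0,150],rate=150)
print(st()['qpos'],st()['width'])
q=env.ik(*pose((520,0,28),0,125,-1,back=190));print(q)
env.move_joints(q)
T=wristT();im=viewer.camera("wrist");cv2.imwrite("pics/w3.png",im);print(st()['time_s'],st()['qpos'])
np.save("T3.npy",T)
E
```

```text
[-0.04384469  0.40380369  2.47650507  3.08631131  0.69766621 -1.55336075] 86.03240951846348
[-0.01564417  0.79443925  1.36921268 -0.00897433  1.58874775  1.55781993]
15.3167 [-0.01556581  0.79446343  1.36978482 -0.00857351  1.58874598  1.55746246]
```

View pics/w3.png

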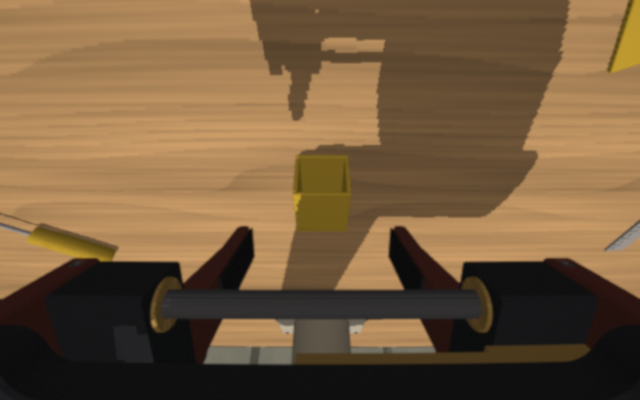

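The pot lies on its side with the mouth facing away (rows 155–194 mouth, 194–231 top side), centred and square.

```bash
python3 - <<'E'
from h import *
st=env.read_state
p=plane("wrist",[(322,194),(322,231)],52,np.load("T3.npy"));c=p.mean(0);print(p,c)
g=np.array([520,0,27.]); 
if np.linalg.norm(c[:2]-g[:2])<15: g[:2]=c[:2]
print(env.move_l(pose(g,0,125,-1)[0],rate=120,f_stop=12))
set_gripper(40); s=st();print(s['width'],s['grip_force'])
env.move_l(pose(g+[0,0,170],0,125,-1)[0],rate=150)
env.move_joints(env.ik(*pose((520,0,180),0,35,-1)))
env.move_l(pose((520,0,50),0,35,-1)[0],rate=120)
print(env.move_l(pose((520,0,24),0,35,-1)[0],rate=25,f_stop=6))
s=st();print("grasp pt",s['tool_pos']+R.from_quat(s['orientation']).apply([0,0,61]),s['force'],s['width'],s['time_s'])
env.hold(0.6)
a=viewer.camera("scene");cv2.imwrite("pics/s4.png",cv2.resize(a[130:280,200:400],None,fx=4,fy=4))
E
```

```text
[[ 5.51108201e+02 -4.76927804e-01  5.20000000e+01]
 [ 4.91214900e+02 -6.20522479e-01  5.20000000e+01]] [521.1615509   -0.54872514  52.        ]
False
51.74927178991755 29.998886212706566
True
grasp pt [5.19968485e+02 3.73888326e-02 3.01693603e+01] [-1.05592407 -0.44478838  5.18348257] 51.699187339927235 23.075
```

View pics/s4.png

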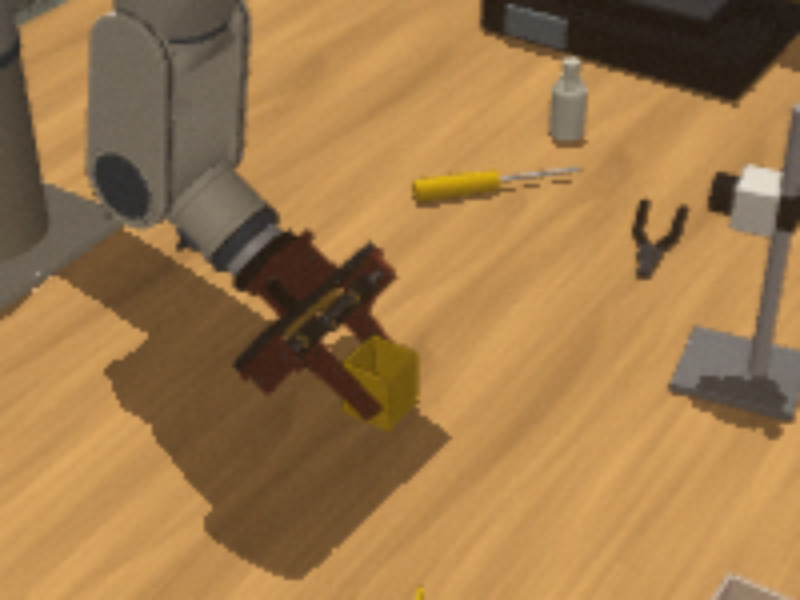

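Standing mouth-up in the gripper. Release once so it settles flat, regrip, lift and present.

```bash
python3 - <<'E'
from h import *
st=env.read_state
set_gripper(62);env.hold(.6);set_gripper(40);s=st();print(s['width'],s['grip_force'])
env.hold(.3)
lens=np.array([737.5,218,198.]);y=np.radians(10);tg=lens-150*np.array([np.cos(y),np.sin(y),0])
env.move_l(pose((520,0,198),0,35,-1)[0],rate=120)
env.move_l(*pose(tg,10,35,-1),rate=100)
env.hold(.5);s=st();print(s['tool_pos']+R.from_quat(s['orientation']).apply([0,0,61]),tg,s['width'],s['grip_force'],np.abs(s['dq']).max(),s['time_s'])
a=viewer.camera("scene")[110:250,230:430];b=viewer.camera("top")[60:240,220:420]
cv2.imwrite("pics/f5.png",np.hstack([cv2.resize(a,(400,280)),cv2.resize(b,(311,280))]))
E
```

```text
52.05873562264862 30.000118911266327
[589.78704839 191.92770078 197.99577341] [589.77883705 191.95277335 198.        ] 51.69021389574222 29.99993607401848 0.0017002476807319955 29.5167
```

View pics/f5.png

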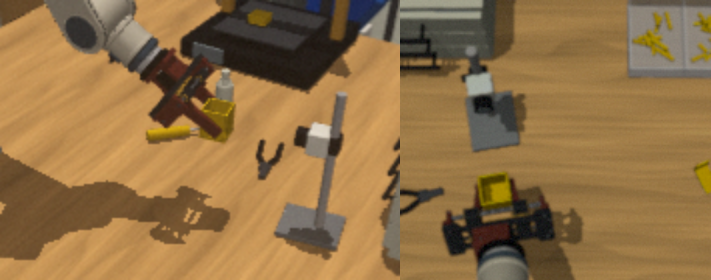

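The pot is held mouth-up and level, in line with the lens in both views and clear of everything.

```bash
python3 -c "
from station import workorder
print(workorder.sign_off())"
```

```text
the job is handed in; nothing more can be done
None
```

The pot was turned over, stood mouth-up on the bench, then lifted and held level about 15 cm in front of the lens at the measured lens height of about 198 mm. I handed the job in at about 30 s of robot time; the sign-off gave no verdict.

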